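Scoop a stone sample onto the balance and screen it from draughts

ROBOT

A 6-joint arm with a two-finger parallel gripper is mounted at the origin on the work surface. World frame = base frame: x ahead of the robot, y to its left, z up, the work surface at z = 0. Lengths are in m, angles in degrees, forces in N, time in s.
With the tool pointing down it reaches from about 0.375 to 0.9 m from the base axis. Payload 3.1 kg.
Tool frame: the origin (TCP) lies between the finger pads; the fingertips stand 11 mm ahead of it and the grasp point (between the pads) lies 8 mm behind it; z points along the fingers, y is the line along which they close (so a half turn about z gives the same grasp; the last joint's range is limited). The gripper opens to 87 mm and grips with 3 to 60 N. Pads are 19 mm wide; open, the fingers measure 117 mm over their backs; the gripper's body (75 mm by 190 mm) begins 51 mm behind the grasp point.
Start: joints at [-86.087, 30.224, 82.088, -0, 67.689, -10.227], TCP at [0.153, -0.606, 0.234] pointing down, gripper open.
Joint ranges: [-176.69, 176.69], [-43.24, 126.21], [12.49, 139.97], [-82, 262], [0, 151.66], [-163.58, 163.58]. Speed limits (degrees/s): [159.86, 159.86, 180, 180, 180, 180].

INTERFACE

Orientations are given as a 3x3 rotation matrix whose columns are the frame's x, y, z axes.
In Python, from rig import bot, viewer, workorder, models gives the robot as it stands.
- The arm moves only by the shell command python3 -m jog 'ROWS'. ROWS is JSON, a list of rows, each a list of 7 numbers: the opening, from 0 (shut) to 1 (fully open), then the shift along the tool's x, y, z in m, then the turn, a rotation vector about the tool's x, y, z in degrees. In form: [[claw, x, y, z, ax, ay, az], ...]. A call has 1 to 20 rows; each row is the pose to reach, as a shift and turn from the pose commanded when the call began, along the tool's axes at that moment; what a row does not reach only later rows make up. A row lasts 1/8 s, in which the tool goes at most 62.5 mm and 10.7 degrees, less where a joint would pass 70% of its speed; a pose out of reach is approached as far as the arm can. A call with a gripper value outside its range is refused whole. The fingers move at their own pace and stop on an object; the grip force is fixed at half the most. Time passes only in rows, so rows that repeat a pose let the fingers close. It gives the time, the measured TCP pose, the force, the opening and the grip force at its end, in the units of the state.
- bot.read_state(): the state, without advancing time (a new reading comes with each control period).
- viewer.capture(name): name is "scene" or "top" or "wrist"; returns (picture, depth): 400x640x3 uint8, blue, green, red; 400x640 float32, m along the optical axis (not along the pixel's ray), 0 where there is no reading.
- viewer.camera_info(name): a dict with "fx", "fy", "cx", "cy" (pixels), "world_to_cam" (4x4, takes a point from world to camera coordinates). Camera axes: x right, y down, z forward; pixel columns grow to the right and rows downward; lengths in m; the calibration is good to about 2 mm. A picture is of the moment at which its call begins: read the wrist's pose just before it. camera_info takes no time and is no camera call; for the wrist camera it gives the pose at the moment of the call.
- workorder.hand_in(): hands the job in; it is judged then, once.
Trained networks look in the newest picture that a camera, given by its name, has taken for a name from the list of things; names that differ only in an ending like _2 or _b are one class to them, and where a whole thing is asked for, a point or a joint stands for the part that bears it (a point fixed in the world has none). Each returns a list of dicts, best first, with "p" (0 to 1); they miss things now and then, are a little off and sometimes report something else, mostly with a low value. They report only what shows in the picture. A call takes as long as a camera call.
- models.outline_of(camera, thing): "mask" (400x640 bool, what is visible of it).
- models.tip_of(camera, thing): "xyz" ([x, y, z] in m, in world coordinates, good to about 4 mm: a listed point, or the origin of a listed thing).
The state is a dict: "time_s": time; "joint_positions": joint angles; "qvel": joint speeds; "tau": joint torques, N m; "position": TCP position; "tcp_rot": TCP orientation; "force": force on the tool from outside, world axes, zero at the start; "moment": the same for the moment, N m; "opening": opening from 0.0 (shut) to 1.0 (fully open); "grasp_force": force on a finger pad.
Only numpy, scipy, OpenCV 4.12 (cv2) and the standard library are available. Lean on these libraries where they do the work, as an engineer would, in place of code of your own. Each camera call takes 0.05 s, during which the arm holds its last target. There are 200 camera calls.

TASK

Load the balance for weighing: using the scoop, and never touching the stones with the fingers, bring at least three of the stones from the sample tray into the balance's pan; any others stay in the tray, and none may be left anywhere else. Then lay the scoop back on its cork mat, right way up with its bowl fully on the mat, and lastly take the white draught screen from its wooden rest and stand it upright on its long thin edge on the grey pad beside the pan, in the middle of the pad and along it. Leave the bottles and other vessels where they are.

Things in the scene. Friction and masses are not known exactly. Their poses are not given: they have to be found in the camera images.
- tray: Shallow white sample tray, fixed, open on top: outside 220 (its x) x 126 (its y) x 32 mm, walls and floor 5 mm thick. Its +x end is a raised hood: end and side walls 62 mm high from x = 65 to 110, and inside the end a steep 62 degree slope rises from the floor at x = 71. Origin: centre of its underside, z up. At the start the stones lie in the +x half, the -x half is empty.
- scoop: Steel hand scoop, 200 mm long, 0.22 kg, nose to +x. Flat bowl 90 (x) x 104 (y), floor 2.5 thick, open at the +x front; side walls 36 high at the back, 20 in front, back wall 45. Level black handle bar 16 wide (y), 22 tall, from x = -45 to -155, its centre 70 above the bowl underside. Origin: centre of the bowl underside; z up.
- scoop_grip (a point): Middle of the scoop's handle bar, at (-100, 0, 70) mm in the scoop's frame, same axes as the scoop.
- scoop_bowl (a point): Middle of the space in the scoop's bowl, (0, 0, 20) mm in the scoop's frame.
- scoop_lip (a point): Middle of the underside of the scoop's front lip, at (45, 0, 0) mm in the scoop's frame.
- scoopmat: Flat cork mat on which the scoop lies at the start, fixed: 250 (x) x 120 (y) x 4 mm. Origin: centre of its underside, z up.
- balance: White laboratory balance, fixed. Housing 190 x 190 x 45 mm, with a square open weighing pan on top and a low grey pad on its -x side. Origin: centre of the housing's underside, z up.
- balance_pan (a point): Centre of the weighing pan's inner floor, 54 mm above the bench. Pan of bare metal, outside 170 (x) x 160 (y) mm, walls 4 mm thick, rim 36 mm above this point. Axes as the balance.
- balance_pad (a point): Centre of the upper face, 4 mm above the bench, of the flat grey pad along the balance's -x side: 70 (x) x 190 (y) mm. Axes as the balance, so the pad's long direction is y.
- screen: White plastic draught screen, a plain plate 12 mm thick (x), 140 long (y), 110 high (z), 0.2 kg. Origin: middle of its lower long thin edge; z points to the other long edge. At the start it leans on the rest, 0.42 rad from upright, its top towards the -x side of the rest.
- screen_mid (a point): Centre of the screen plate, (0, 0, 55) mm in the screen's frame.
- screen_top (a point): Middle of the screen's upper long edge, (0, 0, 110) mm in the screen's frame.
- rest: Low wooden rest, fixed, 100 mm wide (y), that holds the leaning screen: a sloping slab behind the lower 56 mm of the screen's -x face, and a ledge under its lower edge. The rest is about 95 mm deep (x) and 80 mm high. Origin: underside, 25 mm below the middle of the screen's lower edge; z up.
- stone0: Smooth lens-shaped grey pebble, 29 to 31 mm across and 20 to 22 mm thick, about 30 g. Origin: its centre.
- stone1: Smooth lens-shaped grey pebble, 29 to 31 mm across and 20 to 22 mm thick, about 30 g. Origin: its centre.
- stone2: Smooth lens-shaped grey pebble, 29 to 31 mm across and 20 to 22 mm thick, about 30 g. Origin: its centre.
- stone3: Smooth lens-shaped grey pebble, 29 to 31 mm across and 20 to 22 mm thick, about 30 g. Origin: its centre.
- stone4: Smooth lens-shaped grey pebble, 29 to 31 mm across and 20 to 22 mm thick, about 30 g. Origin: its centre.
- amber_bottle: Bystander, loose: brown glass bottle, 60 mm across, 130 mm tall. Origin: centre of its underside.
- clear_bottle: Bystander, loose: clear glass bottle, 56 mm across, 120 mm tall. Origin: centre of its underside.
- white_jar: Bystander, loose: white closed jar, 60 mm across, 75 mm tall. Origin: centre of its underside.
- beaker: Bystander, loose: empty glass beaker, 68 mm across, 80 mm tall. Origin: centre of its underside.
- mortar: Bystander, loose: white ceramic bowl, 90 mm across, 50 mm tall. Origin: centre of its underside.
- weight: Bystander, loose: brass cylinder, 44 mm across, 40 mm tall. Origin: centre of its underside.

How it is judged (in metres and radians):
On the way, in this order (a step that is already met when the one before it is completed fails the run):
1. the scoop, with at least one stone in its bowl, is lifted clear of the tray (height (world z) of scoop above 0.05 m and distance between any of stone0, stone1, stone2, stone3, stone4 and scoop_bowl below 0.064 m), for 0.2 s.
2. at least three stones are in the pan of the balance ((distance between each of stone0, stone1, stone2 and balance_pan below 0.096 m or distance between each of stone0, stone1, stone3 and balance_pan below 0.096 m or distance between each of stone0, stone1, stone4 and balance_pan below 0.096 m or distance between each of stone0, stone2, stone3 and balance_pan below 0.096 m or distance between each of stone0, stone2, stone4 and balance_pan below 0.096 m or distance between each of stone0, stone3, stone4 and balance_pan below 0.096 m or distance between each of stone1, stone2, stone3 and balance_pan below 0.096 m or distance between each of stone1, stone2, stone4 and balance_pan below 0.096 m or distance between each of stone1, stone3, stone4 and balance_pan below 0.096 m or distance between each of stone2, stone3, stone4 and balance_pan below 0.096 m)), for 0.2 s.
3. the scoop lies on its mat, right way up, and is let go (x of scoop in the frame of scoopmat between -0.09 and 0.09 m and y of scoop in the frame of scoopmat between -0.042 and 0.042 m and z of scoop in the frame of scoopmat between 0.0005 and 0.008 m and angle between scoop's own z axis and vertical below 0.1 rad and contact force between the fingers and scoop below 0.1 N), for 0.2 s.
4. the screen stands upright on its long edge on the pad, along it, and is let go (x of screen_mid in the frame of balance_pad between -0.027 and 0.027 m and y of screen_mid in the frame of balance_pad between -0.035 and 0.035 m and z of screen_mid in the frame of balance_pad between 0.052 and 0.058 m and angle between the z axis of screen and the z axis of balance_pad, either way round below 0.08 rad and angle between the y axis of screen and the y axis of balance_pad, either way round below 0.25 rad and contact force between the fingers and screen below 0.1 N), for 0.2 s.
At the end, for the whole second after the job is handed in: Three or more stones in the pan, the rest in the tray; scoop flat on its mat (bowl centre within 90 mm lengthwise, 42 mm across); screen on its long edge on the pad, tilt under 0.08 rad, centre within 27 mm across and 35 mm along of the pad centre, within 0.25 rad of its line; all let go, at rest (all of step 3 and all of step 4 and (distance between each of stone0, stone1, stone2 and balance_pan below 0.096 m or distance between each of stone0, stone1, stone3 and balance_pan below 0.096 m or distance between each of stone0, stone1, stone4 and balance_pan below 0.096 m or distance between each of stone0, stone2, stone3 and balance_pan below 0.096 m or distance between each of stone0, stone2, stone4 and balance_pan below 0.096 m or distance between each of stone0, stone3, stone4 and balance_pan below 0.096 m or distance between each of stone1, stone2, stone3 and balance_pan below 0.096 m or distance between each of stone1, stone2, stone4 and balance_pan below 0.096 m or distance between each of stone1, stone3, stone4 and balance_pan below 0.096 m or distance between each of stone2, stone3, stone4 and balance_pan below 0.096 m) and (distance between stone0 and balance_pan below 0.096 m or (x of stone0 in the frame of tray between -0.11 and 0.11 m and y of stone0 in the frame of tray between -0.063 and 0.063 m and z of stone0 in the frame of tray between 0 and 0.05 m)) and (distance between stone1 and balance_pan below 0.096 m or (x of stone1 in the frame of tray between -0.11 and 0.11 m and y of stone1 in the frame of tray between -0.063 and 0.063 m and z of stone1 in the frame of tray between 0 and 0.05 m)) and (distance between stone2 and balance_pan below 0.096 m or (x of stone2 in the frame of tray between -0.11 and 0.11 m and y of stone2 in the frame of tray between -0.063 and 0.063 m and z of stone2 in the frame of tray between 0 and 0.05 m)) and (distance between stone3 and balance_pan below 0.096 m or (x of stone3 in the frame of tray between -0.11 and 0.11 m and y of stone3 in the frame of tray between -0.063 and 0.063 m and z of stone3 in the frame of tray between 0 and 0.05 m)) and (distance between stone4 and balance_pan below 0.096 m or (x of stone4 in the frame of tray between -0.11 and 0.11 m and y of stone4 in the frame of tray between -0.063 and 0.063 m and z of stone4 in the frame of tray between 0 and 0.05 m)) and linear speed of each of screen, scoop below 0.02 m/s and linear speed of each of stone0, stone1, stone2, stone3, stone4 below 0.03 m/s); the robot touches nothing.
It fails at once if the fingers touch a stone (contact force between the fingers and stone0 above 0.5 N or contact force between the fingers and stone1 above 0.5 N or contact force between the fingers and stone2 above 0.5 N or contact force between the fingers and stone3 above 0.5 N or contact force between the fingers and stone4 above 0.5 N).
It fails at once if a bystander is moved more than 40 mm (distance of any of amber_bottle, clear_bottle, white_jar, beaker, mortar, weight from where it was at the start of the episode above 0.04 m).
It also fails if it takes over 72 s, if anything falls off the work surface, if the arm or the gripper's body presses on something with over 40 N, if the wrist force passes 120 N, or if a joint passes its speed limit or range.

## Working session

There is one attempt and no reset: what is moved stays moved. The work goes in short steps, Python scripts to look and compute and a shell command to move; the robot and the scene stay as the last step left them, time stands still between calls to the robot, and variables do not carry over. Pictures are saved under pics/ and viewed, at most 14 in all, crops included, and the job is handed in when it is done.

```bash
ls; mkdir -p pics; cat > h.py <<'E'
import numpy as np,cv2
from rig import bot,viewer,workorder,models
def px(cam,P):
    i=viewer.camera_info(cam);p=np.array(i["world_to_cam"])@np.append(P,1);return i["fx"]*p[0]/p[2]+i["cx"],i["fy"]*p[1]/p[2]+i["cy"]
def cloud(cam,d):
    i=viewer.camera_info(cam);v,u=np.mgrid[:400,:640]
    P=np.stack([(u-i["cx"])/i["fx"]*d,(v-i["cy"])/i["fy"]*d,d,np.ones_like(d)],-1)
    W=P@np.linalg.inv(np.array(i["world_to_cam"])).T
    W=W[...,:3];W[d<=0]=np.nan;return W
E
python3 - <<'E'
from h import *
np.set_printoptions(precision=3,suppress=True)
ims=[]
for c in ["scene","top"]:
    im,d=viewer.capture(c);ims.append(im);np.save(f"pics/{c}.npy",cloud(c,d))
    for t in ["tray","scoop","scoop_grip","scoop_bowl","scoop_lip","scoopmat","balance","balance_pan","balance_pad","screen","screen_mid","screen_top","rest","stone0","amber_bottle","clear_bottle","white_jar","beaker","mortar","weight"]:
        print(c,t,[(np.round(r["xyz"],3).tolist(),round(r["p"],2)) for r in models.tip_of(c,t)[:6] if r["p"]>.3])
    cv2.imwrite(f"pics/{c}0.png",im)
print(bot.read_state())
E
```

```text
pics
scene tray [([0.531, 0.332, 0.002], 0.93)]
scene scoop [([0.572, -0.305, 0.007], 0.97), ([0.514, 0.368, 0.016], 0.61)]
scene scoop_grip [([0.518, -0.221, 0.074], 0.76), ([0.445, -0.416, 0.075], 0.67)]
scene scoop_bowl [([0.569, -0.309, 0.029], 0.67)]
scene scoop_lip [([0.593, -0.345, 0.011], 0.93)]
scene scoopmat [([0.53, -0.255, 0.004], 0.61)]
scene balance [([0.588, 0.037, -0.004], 0.65), ([0.532, 0.33, -0.001], 0.31)]
scene balance_pan [([0.587, 0.04, 0.055], 0.93)]
scene balance_pad [([0.456, 0.043, 0.006], 0.72)]
scene screen [([0.461, -0.431, 0.023], 0.77)]
scene screen_mid [([0.442, -0.419, 0.074], 0.8)]
scene screen_top [([0.425, -0.399, 0.126], 0.84), ([0.388, 0.125, 0.0], 0.7)]
scene rest [([0.464, -0.428, -0.002], 0.62)]
scene stone0 [([0.756, 0.184, 0.001], 0.66), ([0.571, 0.337, 0.017], 0.6), ([0.574, 0.381, 0.018], 0.54), ([0.539, 0.348, 0.018], 0.42), ([0.54, 0.391, 0.017], 0.41), ([0.351, -0.076, 0.002], 0.32)]
scene amber_bottle []
scene clear_bottle [([0.757, 0.183, -0.0], 0.93)]
scene white_jar [([0.388, 0.128, 0.001], 0.62)]
scene beaker [([0.35, -0.077, 0.00
[... 1154 characters left out ...]
0], 0.82), ([0.572, -0.308, 0.028], 0.61), ([0.574, -0.306, 0.006], 0.33)]
top beaker [([0.35, -0.077, -0.0], 0.86)]
top mortar []
top weight [([0.698, 0.384, -0.001], 0.63)]
{'time_s': 2.1, 'joint_positions': array([-86.088,  30.226,  82.084,  -0.   ,  67.688, -10.227]), 'qvel': array([ 0.005,  0.01 ,  0.095,  0.064, -0.124, -0.12 ]), 'tau': array([  0.   , -44.   , -17.698,   0.063,   0.05 ,  -0.   ]), 'position': array([ 0.153, -0.606,  0.234]), 'tcp_rot': array([[ 0.97 ,  0.244, -0.   ],
       [ 0.244, -0.97 , -0.   ],
       [-0.   ,  0.   , -1.   ]]), 'force': array([ 0.508, -0.201, -0.98 ]), 'moment': array([ 0.019, -0.051,  0.005]), 'grasp_force': 0.0, 'opening': 0.9994202851447638}
```

View pics/scene0.png

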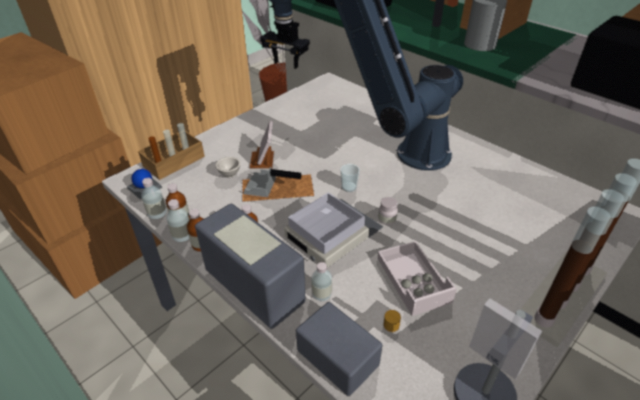

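View pics/top0.png

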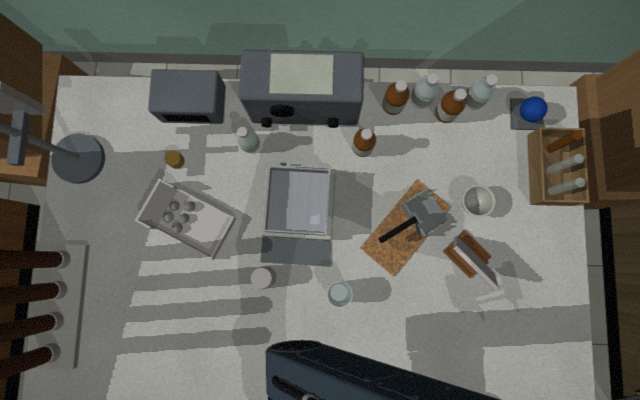

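The scene view shows the tray with five stones at about (415,280), the pan at (330,225), the scoop on its mat at (280,182) and the screen at (265,145). In the top view the tray is at (187,217) with its hood to the upper left. The scoop is at (415,215), the screen at (475,260) and the pad at (297,250). Next I'll fit poses from depth.

```bash
python3 - <<'E'
from h import *
np.set_printoptions(precision=3,suppress=True)
for c in ["top","scene"]:
    W=np.load(f"pics/{c}.npy").reshape(-1,3);W=W[~np.isnan(W[:,0])]
    def rect(name,ctr,r,z0,z1):
        m=(np.hypot(W[:,0]-ctr[0],W[:,1]-ctr[1])<r)&(W[:,2]>z0)&(W[:,2]<z1);P=W[m]
        if len(P)<10: print(c,name,len(P));return
        (cx,cy),(a,b),an=cv2.minAreaRect((P[:,:2]*1000).astype(np.float32)); q=P[:,:2]-P[:,:2].mean(0);u,s,v=np.linalg.svd(q,full_matrices=False)
        print(c,name,len(P),"rect c",round(cx),round(cy),"size",round(a),round(b),"ang",round(an,1),"pca",P.mean(0),round(np.degrees(np.arctan2(v[0,1],v[0,0]))%180,1),"z",np.percentile(P[:,2],[5,50,95]))
    rect("tray",(.533,.333),.14,.02,.075)
    rect("hood",(.57,.39),.09,.045,.075)
    rect("handle",(.518,-.223),.085,.068,.1)
    rect("scoop",(.572,-.305),.085,.012,.06)
    rect("bal",(.585,.04),.15,.035,.1)
    rect("rim",(.585,.04),.14,.08,.1)
    rect("scrtop",(.425,-.4),.1,.115,.14)
    rect("scr",(.44,-.41),.1,.085,.14)
    for nm,ct in dict(amber=(.752,-.135),clear=(.755,.183),jar=(.385,.127),beaker=(.35,-.077),mortar=(.605,-.439)).items(): rect(nm,ct,.05,.03,.2)
    print(c,"bench z",np.median(W[(abs(W[:,0]-.5)<.05)&(abs(W[:,1]-.2)<.05)][:,2]))
E
```

```text
top tray 1491 rect c 535 335 size 223 126 ang 64.2 pca [0.552 0.376 0.037] 63.6 z [0.021 0.032 0.061]
top hood 452 rect c 573 414 size 48 126 ang 64.4 pca [0.576 0.425 0.056] 155.6 z [0.046 0.058 0.063]
top handle 305 rect c 516 -228 size 31 116 ang 37.1 pca [ 0.52  -0.227  0.083] 122.8 z [0.079 0.083 0.087]
top scoop 226 rect c 569 -303 size 104 83 ang 32.5 pca [ 0.553 -0.284  0.035] 36.7 z [0.015 0.038 0.05 ]
top bal 4985 rect c 588 37 size 190 193 ang 87.8 pca [0.584 0.035 0.055] 149.9 z [0.042 0.053 0.088]
top rim 471 rect c 587 37 size 160 171 ang 87.9 pca [0.591 0.041 0.088] 1.4 z [0.083 0.088 0.092]
top scrtop 330 rect c 428 -406 size 140 15 ang 45.2 pca [ 0.428 -0.405  0.124] 45.2 z [0.117 0.124 0.128]
top scr 467 rect c 433 -410 size 140 28 ang 45.3 pca [ 0.432 -0.407  0.116] 45.1 z [0.09  0.123 0.127]
top amber 494 rect c 751 -135 size 60 56 ang 62.7 pca [ 0.744 -0.133  0.09 ] 75.6 z [0.041 0.09  0.13 ]
top clear 436 rect c 752 178 size 50 55 ang 20.3 pca [0.746 0.174 0.083] 123.0 z [0.04  0.082 0.12 ]
top jar 442 rect c 387 119 size 56 55 ang 66.8 pca [0.388 0.118 0.067] 1
[... 965 characters left out ...]
01  0.123] 45.3 z [0.117 0.123 0.129]
scene scr 158 rect c 438 -410 size 154 29 ang 45.8 pca [ 0.445 -0.399  0.113] 45.2 z [0.089 0.118 0.127]
scene amber 124 rect c 753 -130 size 30 43 ang 53.3 pca [ 0.755 -0.127  0.113] 136.2 z [0.083 0.12  0.131]
scene clear 528 rect c 765 187 size 44 55 ang 40.9 pca [0.769 0.191 0.076] 136.4 z [0.035 0.078 0.119]
scene jar 337 rect c 394 125 size 60 56 ang 8.0 pca [0.399 0.129 0.06 ] 121.5 z [0.034 0.066 0.076]
scene beaker 362 rect c 355 -77 size 71 65 ang 16.7 pca [ 0.357 -0.076  0.059] 40.3 z [0.034 0.06  0.08 ]
scene mortar 252 rect c 607 -443 size 89 87 ang 51.0 pca [ 0.606 -0.444  0.042] 58.0 z [0.032 0.044 0.051]
scene bench z 0.000948343614348035
```

```bash
python3 - <<'E'
from h import *
im=cv2.imread("pics/top0.png")
a=cv2.resize(im[150:280,110:250],None,fx=4,fy=4,interpolation=cv2.INTER_CUBIC)
cv2.imwrite("pics/c1.png",a)
for n,p in dict(tray=(.533,.333,0),grip=(.518,-.223,.074),lip=(.593,-.344,.004),pan=(.586,.039,.054),scrtop=(.424,-.402,.126)).items(): print(n,px("top",p))
# cork mat by colour
h=cv2.cvtColor(im,cv2.COLOR_BGR2HSV);W=np.load("pics/top.npy")
m=(h[...,0]<20)&(h[...,1]>90)&(np.hypot(W[...,0]-.53,W[...,1]+.25)<.17)&(W[...,2]<.02)
P=(W[m][:,:2]*1000).astype(np.float32);print(cv2.minAreaRect(P),len(P))
E
```

```text
tray (np.float64(191.26905434870244), np.float64(220.69378777997264))
grip (np.float64(397.59633904156124), np.float64(229.14181884168875))
lip (np.float64(437.2224149859587), np.float64(204.8045042692717))
pan (np.float64(297.1250749359534), np.float64(201.5531606746202))
scrtop (np.float64(475.44842002472376), np.float64(268.35151744863566))
((497.5635986328125, -297.4886474609375), (222.3679656982422, 248.08499145507812), 51.02949523925781) 2540
```

```bash
python3 -m jog '[[1,0.2,-0.12,0,0,0,30],[1,0.454,-0.26,0,0,0,71.4],[1,0.454,-0.26,0,0,0,71.4],[1,0.454,-0.26,0,0,0,71.4],[1,0.454,-0.26,0,0,0,71.4],[1,0.454,-0.26,0,0,0,71.4],[1,0.454,-0.26,0,0,0,71.4],[1,0.454,-0.26,0,0,0,71.4],[1,0.454,-0.26,0,0,0,71.4],[1,0.454,-0.26,0,0,0,71.4],[1,0.454,-0.26,0,0,0,71.4],[1,0.454,-0.26,0,0,0,71.4],[1,0.454,-0.26,0,0,0,71.4]]'
python3 - <<'E'
from h import *
np.set_printoptions(precision=3,suppress=True)
im,d=viewer.capture("wrist");W=cloud("wrist",d);cv2.imwrite("pics/w1.png",im)
s=bot.read_state();print(s["position"],s["tcp_rot"])
for t in ["scoop_grip","scoop","scoop_lip"]:print(t,[(np.round(r["xyz"],3).tolist(),round(r["p"],2)) for r in models.tip_of("wrist",t)[:2]])
P=W.reshape(-1,3);P=P[(P[:,2]>.07)&(P[:,2]<.1)&(np.hypot(P[:,0]-.52,P[:,1]+.23)<.09)]
q=P[:,:2]-P[:,:2].mean(0);u,s_,v=np.linalg.svd(q,full_matrices=False);print(len(P),P.mean(0),np.degrees(np.arctan2(v[0,1],v[0,0])),cv2.minAreaRect((P[:,:2]*1000).astype(np.float32)),np.percentile(P[:,2],[5,50,95]))
E
```

```text
time_s: 3.72
position: [0.5287, -0.2441, 0.2336]
tcp_rot: [[0.539, -0.842, -0.0], [-0.842, -0.539, -0.0], [-0.0, 0.0, -1.0]]
force: [0.5, -0.4, 0.6]
opening: 0.999
grasp_force: 0.0
[ 0.529 -0.244  0.234] [[ 0.539 -0.842 -0.   ]
 [-0.842 -0.539 -0.   ]
 [ 0.     0.    -1.   ]]
scoop_grip [([0.516, -0.22, 0.072], 0.93)]
scoop [([0.571, -0.304, 0.002], 0.9)]
scoop_lip [([0.596, -0.345, 0.003], 0.83)]
2174 [ 0.527 -0.234  0.084] 122.75677017018906 ((524.0137939453125, -229.0215606689453), (31.435779571533203, 102.17160034179688), 32.69462585449219) [0.083 0.085 0.086]
```

View pics/w1.png

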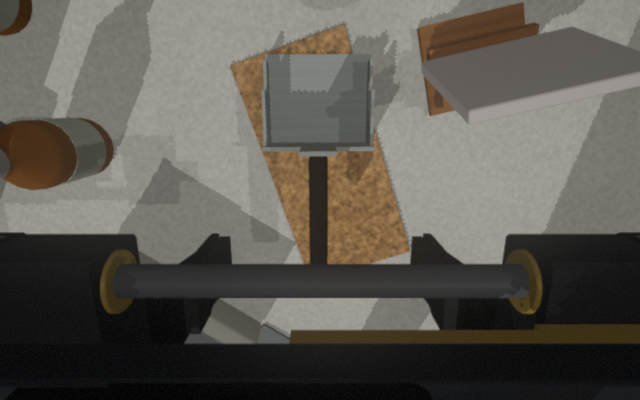

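The wrist view shows the handle bar vertical at column 318, centred between the fingers. The bowl is at (318,100) and the mat lies rotated beneath it. I'll descend and grip.

```bash
python3 -m jog '[[1,0,0,0.06,0,0,0],[1,0,0,0.12,0,0,0],[1,0,0,0.15,0,0,0],[1,0,0,0.168,0,0,0],[1,0,0,0.168,0,0,0],[0,0,0,0.168,0,0,0],[0,0,0,0.168,0,0,0],[0,0,0,0.168,0,0,0],[0,0,0,0.168,0,0,0],[0,0,0,0.168,0,0,0],[0,0,0,0.168,0,0,0]]'
python3 - <<'E'
from h import *
im=cv2.imread("pics/top0.png");W=np.load("pics/top.npy");h=cv2.cvtColor(im,cv2.COLOR_BGR2HSV)
m=(h[...,0]>5)&(h[...,0]<20)&(h[...,1]>80)&(W[...,2]<.016)&(W[...,2]>-.01)
m[:,460:]=0;m[:170]=0;m[:,:350]=0;m[300:]=0
m=cv2.morphologyEx(m.astype(np.uint8),cv2.MORPH_OPEN,np.ones((3,3)))>0
P=(W[m][:,:2]*1000).astype(np.float32);print(cv2.minAreaRect(P),len(P))
E
```

```text
time_s: 5.3
position: [0.5294, -0.243, 0.0655]
tcp_rot: [[0.541, -0.841, -0.0], [-0.841, -0.541, 0.0], [-0.0, 0.0, -1.0]]
force: [0.4, 0.1, -0.4]
opening: 0.402
grasp_force: 0.0
((494.0200500488281, -301.99774169921875), (234.43321228027344, 248.75047302246094), 51.06896209716797) 2527
```

```bash
python3 -m jog '[[0,0,0,0,0,0,0],[0,0,0,0,0,0,0],[0,0,0,0,0,0,0],[0,0,0,0,0,0,0]]'
python3 - <<'E'
from h import *
im=cv2.imread("pics/top0.png");i=viewer.camera_info("top");h=cv2.cvtColor(im,cv2.COLOR_BGR2HSV)
m=((h[...,0]>5)&(h[...,0]<20)&(h[...,1]>80)).astype(np.uint8)
poly=np.zeros((400,640),np.uint8);cv2.fillPoly(poly,[np.array([[355,235],[420,172],[458,200],[440,232],[398,285]])],1)
m=cv2.morphologyEx(m&poly,cv2.MORPH_OPEN,np.ones((3,3)))
T=np.linalg.inv(i["world_to_cam"]);v,u=np.nonzero(m);r=np.stack([(u-i["cx"])/i["fx"],(v-i["cy"])/i["fy"],np.ones(len(u))],1)@T[:3,:3].T;o=T[:3,3]
P=(o+r*((.004-o[2])/r[:,2])[:,None])[:,:2]*1000
print(cv2.minAreaRect(P.astype(np.float32)),len(P))
E
```

```text
time_s: 5.8
position: [0.5294, -0.243, 0.0655]
tcp_rot: [[0.541, -0.841, -0.0], [-0.841, -0.541, 0.0], [-0.0, -0.0, -1.0]]
force: [1.1, -0.1, -0.3]
opening: 0.18
grasp_force: 30.0
((530.2086181640625, -256.7348327636719), (118.25829315185547, 248.05401611328125), 51.18438720703125) 2448
```

```bash
python3 -m jog '[[0,0,0,-0.03,0,0,0],[0,0,0,-0.08,0,0,0],[0,0,0,-0.13,0,0,0],[0,-0.05,-0.02,-0.13,0,0,-10],[0,-0.1,-0.04,-0.13,0,0,-20],[0,-0.14,-0.06,-0.13,0,0,-30],[0,-0.18,-0.08,-0.13,0,0,-40],[0,-0.21,-0.1,-0.13,0,0,-50],[0,-0.24,-0.12,-0.13,0,0,-60],[0,-0.27,-0.14,-0.13,0,0,-70],[0,-0.3,-0.16,-0.13,0,0,-80],[0,-0.33,-0.17,-0.13,0,0,-90],[0,-0.36,-0.18,-0.13,0,0,-100],[0,-0.39,-0.19,-0.13,0,0,-110],[0,-0.414,-0.205,-0.13,0,0,-121.5],[0,-0.414,-0.205,-0.13,0,0,-121.5],[0,-0.414,-0.205,-0.13,0,0,-121.5],[0,-0.414,-0.205,-0.13,0,0,-121.5]]'
cat > loc.py <<'E'
from h import *
np.set_printoptions(precision=3,suppress=True)
T=np.array([.535,.334]);a=np.radians(64.2);R=np.array([[np.cos(a),-np.sin(a)],[np.sin(a),np.cos(a)]])
def tr(p): return (np.asarray(p)[...,:2]-T)@R
E
python3 - <<'E'
from loc import *
for c in ["top","wrist"]:
    im,d=viewer.capture(c);W=cloud(c,d).reshape(-1,3);cv2.imwrite(f"pics/{c}2.png",im)
    s=bot.read_state();
    if c=="top":print(s["position"],tr(s["position"]))
    for t in ["scoop","scoop_lip","scoop_grip","tray"]:print(c,t,[(np.round(r["xyz"],3).tolist(),tr(r["xyz"]),round(r["p"],2)) for r in models.tip_of(c,t)[:2]])
    print("stones",[(tr(r["xyz"]).round(3).tolist(),round(r["xyz"][2],3),round(r["p"],2)) for r in models.tip_of(c,"stone0") if r["p"]>.3])
    for nm,z0,z1,r in [("tray",.02,.07,.15),("scoop",.13,.19,.2)]:
        ct=tr(W);ctr=(.535,.334) if nm=="tray" else s["position"][:2]
        P=W[(W[:,2]>z0)&(W[:,2]<z1)&(np.hypot(W[:,0]-ctr[0],W[:,1]-ctr[1])<r)]
        if len(P)>9:print(c,nm,cv2.minAreaRect((P[:,:2]*1000).astype(np.float32)))
E
```

```text
time_s: 8.05
position: [0.4779, 0.2152, 0.1954]
tcp_rot: [[0.436, 0.9, -0.001], [0.9, -0.436, -0.0], [-0.001, -0.0, -1.0]]
force: [0.1, 0.2, -3.1]
opening: 0.18
grasp_force: 30.0
[0.478 0.215 0.195] [-0.132 -0.   ]
top scoop []
top scoop_lip []
top scoop_grip [([0.47, 0.193, 0.21], array([-0.155, -0.002]), 0.91)]
top tray [([0.752, 0.185, -0.003], array([-0.04, -0.26]), 0.71)]
stones []
top tray ((550.3782348632812, 328.42578125), (222.4334716796875, 91.8380355834961), 64.2115707397461)
top scoop ((538.9764404296875, 236.92752075195312), (42.76800537109375, 16.07232666015625), 64.4170150756836)
wrist scoop [([0.511, 0.282, 0.129], array([-0.058, -0.001]), 0.67)]
wrist scoop_lip [([0.531, 0.321, 0.125], array([-0.013, -0.002]), 0.96)]
wrist scoop_grip [([0.464, 0.196, 0.203], array([-0.155,  0.004]), 0.74), ([0.508, 0.281, 0.129], array([-0.059,  0.001]), 0.2)]
wrist tray []
stones [([0.015, -0.032], 0.013, 0.95), ([0.017, 0.034], 0.012, 0.83), ([0.016, -0.001], 0.019, 0.66)]
wrist tray ((541.6466064453125, 348.0910339355469), (16.090394973754883, 126.16474151611328), 64.54681396484375)
wrist scoop ((507.7297058105469, 271.85687255859375), (107.54354095458984, 104.62654876708984), 64.16358184814453)
```

View pics/wrist2.png

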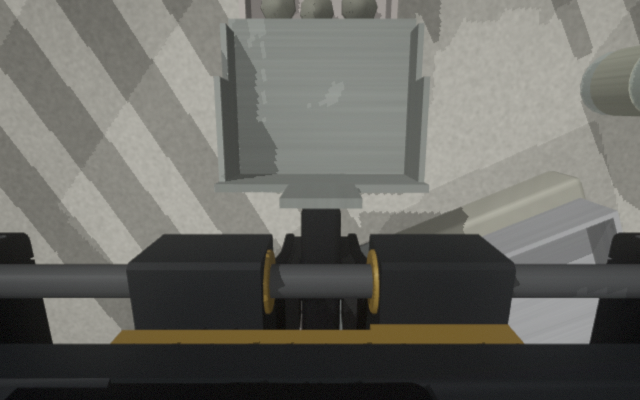

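Wrist view: the scoop bowl is centred at column 322 with three stones just beyond its lip, at (278,8), (316,10) and (360,8). I'll check the bowl's tilt from depth.

```bash
cat >> loc.py <<'E'
def tilt():
    """bowl floor pitch (nose-down deg), roll, lip z, in scoop axes given by tool yaw"""
    im,d=viewer.capture("wrist");W=cloud("wrist",d);s=bot.read_state()
    P=W[60:150,255:385].reshape(-1,3);P=P[~np.isnan(P[:,0])]
    f=s["tcp_rot"][:2,0]/np.linalg.norm(s["tcp_rot"][:2,0]);q=P[:,:2]-s["position"][:2]
    A=np.c_[q@f,q@[-f[1],f[0]],np.ones(len(P))]
    for _ in range(4):
        k,*_r=np.linalg.lstsq(A,P[:,2],rcond=None);e=abs(A@k-P[:,2]);P,A=P[e<max(.003,2*np.median(e))],A[e<max(.003,2*np.median(e))]
    print("nose-down",-np.degrees(np.arctan(k[0])),"roll",np.degrees(np.arctan(k[1])),"floor z at +33/+78/+123",[k[2]+k[0]*x for x in (.033,.078,.123)],"tcp z",s["position"][2])
    return im,W
E
python3 -c "
from loc import *
tilt()"
```

```text
nose-down 3.328392438362741 roll -0.3790704898404076 floor z at +33/+78/+123 [np.float64(0.1341883906882895), np.float64(0.13157133286644643), np.float64(0.12895427504460333)] tcp z 0.19555975449208093
```

```bash
python3 -m jog '[[0,0.004,0,0.04,0,0,0],[0,0.004,0,0.08,0,0,0],[0,0.004,0,0.1,0,0,0],[0,0.004,0,0.112,0,0,0],[0,0.004,0,0.118,0,0,0],[0,0.004,0,0.121,0,0,0],[0,0.004,0,0.122,0,0,0],[0,0.004,0,0.122,0,0,0]]'
```

```text
time_s: 9.7
position: [0.4802, 0.2199, 0.0742]
tcp_rot: [[0.435, 0.901, 0.002], [0.901, -0.435, 0.0], [0.001, 0.001, -1.0]]
force: [-0.5, -0.5, -1.4]
opening: 0.177
grasp_force: 30.0
```

```bash
python3 -m jog '[[0,0.008,0,0,0,0,0],[0,0.016,0,0.0005,0,0,0],[0,0.024,0,0.0005,0,0,0],[0,0.032,0,0.0005,0,0,0],[0,0.04,0,0.0005,0,0,0],[0,0.047,0,0.0005,0,0,0],[0,0.054,0,0.0005,0,0,0],[0,0.06,0,0.0005,0,0,0],[0,0.065,0,0.0005,0,0,0],[0,0.07,0,0.0005,0,0,0],[0,0.07,0,0.0005,0,0,0]]'
python3 - <<'E'
from loc import *
im,W=tilt();cv2.imwrite("pics/w3.png",im)
print(tr(bot.read_state()["position"]))
print("stones",[(tr(r["xyz"]).round(3).tolist(),round(r["xyz"][2],3),round(r["p"],2)) for r in models.tip_of("wrist","stone0") if r["p"]>.3],[(tr(r["xyz"]).round(3),r["p"]) for r in models.tip_of("wrist","scoop_lip")])
E
```

```text
time_s: 11.08
position: [0.5092, 0.2822, 0.0729]
tcp_rot: [[0.434, 0.901, -0.002], [0.901, -0.434, -0.002], [-0.003, -0.001, -1.0]]
force: [-2.8, -3.5, 1.4]
opening: 0.178
grasp_force: 30.0
nose-down 2.9558082700565267 roll 0.06893573312033593 floor z at +33/+78/+123 [np.float64(0.01169027860503435), np.float64(0.00936673056939863), np.float64(0.007043182533762907)] tcp z 0.07289020305335357
[-0.058  0.001]
stones [([0.044, 0.003], 0.019, 0.7)] []
```

View pics/w3.png

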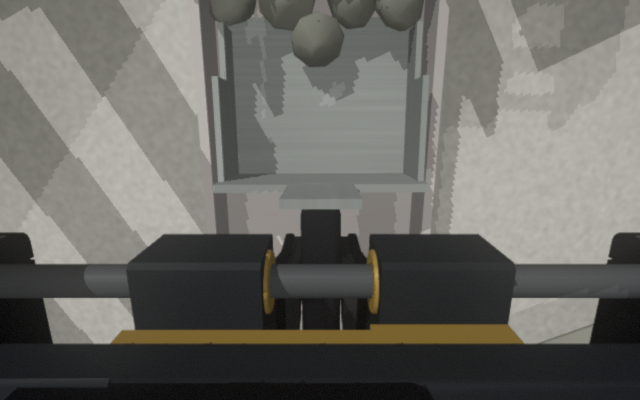

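The view shows one stone in the bowl at (317,40) and four lying on the lip at (235,8), (290,12), (352,10) and (400,10). I'll push on to the slope, then tip the nose up along it.

```bash
python3 -m jog '[[0,0.005,0,0,0,0,0],[0,0.01,0,0,0,0,0],[0,0.012,0,0,0,0,0],[0,0.013,0,0,0,3,0],[0,0.014,0,-0.001,0,8,0],[0,0.015,0,-0.002,0,13,0],[0,0.014,0,-0.003,0,18,0],[0,0.012,0,-0.006,0,23,0],[0,0.01,0,-0.01,0,25,0],[0,0.01,0,-0.01,0,25,0]]'
python3 - <<'E'
from loc import *
im,W=tilt();cv2.imwrite("pics/w4.png",im)
print(tr(bot.read_state()["position"]))
for c in ["wrist"]: print("stones",[(tr(r["xyz"]).round(3).tolist(),round(r["xyz"][2],3),round(r["p"],2)) for r in models.tip_of(c,"stone0") if r["p"]>.3])
E
```

```text
time_s: 12.48
position: [0.515, 0.291, 0.0826]
tcp_rot: [[0.396, 0.9, 0.185], [0.816, -0.437, 0.379], [0.422, 0.001, -0.907]]
force: [-1.0, -0.4, -1.7]
opening: 0.18
grasp_force: 30.0
nose-down -12.578903527117252 roll -0.20769276433467243 floor z at +33/+78/+123 [np.float64(0.002529623709650695), np.float64(0.012570919878357291), np.float64(0.022612216047063892)] tcp z 0.08274502462890361
[-0.047 -0.001]
stones [([0.065, -0.034], 0.018, 0.94), ([0.034, 0.004], 0.023, 0.85), ([0.062, -0.012], 0.019, 0.84), ([0.062, 0.037], 0.018, 0.74), ([0.063, 0.009], 0.016, 0.65)]
```

View pics/w4.png

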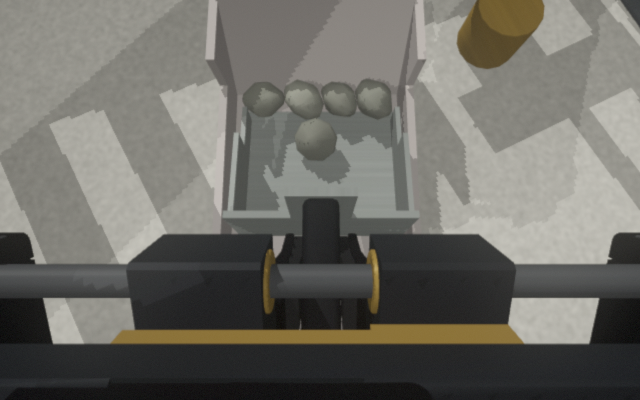

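```bash
python3 - <<'E'
from loc import *
im,d=viewer.capture("wrist");W=cloud("wrist",d);s=bot.read_state();print(s["position"])
for c in (265,280,355,370,380):
    print(c,[(r,(tr(W[r,c])[0]*1000).round(),(W[r,c,2]*1000).round(1)) for r in range(96,222,8)])
E
```

```text
[0.515 0.292 0.083]
265 [(96, np.float64(62.0), np.float64(32.1)), (104, np.float64(57.0), np.float64(29.3)), (112, np.float64(55.0), np.float64(22.4)), (120, np.float64(55.0), np.float64(8.3)), (128, np.float64(49.0), np.float64(9.0)), (136, np.float64(43.0), np.float64(9.8)), (144, np.float64(36.0), np.float64(11.2)), (152, np.float64(30.0), np.float64(12.8)), (160, np.float64(25.0), np.float64(12.6)), (168, np.float64(19.0), np.float64(13.5)), (176, np.float64(13.0), np.float64(13.3)), (184, np.float64(7.0), np.float64(15.3)), (192, np.float64(2.0), np.float64(15.3)), (200, np.float64(-4.0), np.float64(15.5)), (208, np.float64(-9.0), np.float64(17.1)), (216, np.float64(-21.0), np.float64(60.6))]
280 [(96, np.float64(65.0), np.float64(25.3)), (104, np.float64(60.0), np.float64(24.3)), (112, np.float64(62.0), np.float64(7.4)), (120, np.float64(55.0), np.float64(9.0)), (128, np.float64(50.0), np.float64(7.7)), (136, np.float64(43.0), np.float64(9.8)), (144, np.float64(37.0), np.float64(11.1)), (152, np.float64(30.0), np.float64(11.9)), (160, np.float64(25.0), np.float64(11.4)), (168,
[... 1661 characters left out ...]
at64(61.1))]
380 [(96, np.float64(63.0), np.float64(30.6)), (104, np.float64(58.0), np.float64(27.6)), (112, np.float64(54.0), np.float64(25.7)), (120, np.float64(55.0), np.float64(8.4)), (128, np.float64(50.0), np.float64(7.5)), (136, np.float64(43.0), np.float64(9.6)), (144, np.float64(37.0), np.float64(11.4)), (152, np.float64(31.0), np.float64(12.1)), (160, np.float64(25.0), np.float64(12.5)), (168, np.float64(19.0), np.float64(13.1)), (176, np.float64(13.0), np.float64(14.4)), (184, np.float64(8.0), np.float64(13.9)), (192, np.float64(2.0), np.float64(14.5)), (200, np.float64(-4.0), np.float64(16.6)), (208, np.float64(-9.0), np.float64(17.7)), (216, np.float64(-21.0), np.float64(61.3))]
```

```bash
python3 -m jog '[[0,-0.005,0,0.001,0,-5,0],[0,-0.01,0,0.003,0,-11,0],[0,-0.014,0,0.005,0,-17,0],[0,-0.017,0,0.006,0,-22,0],[0,-0.019,0,0.007,0,-25,0],[0,-0.019,0,0.007,0,-25,0]]'
cat >> loc.py <<'E'
def prof(save=None):
    im,d=viewer.capture("wrist");W=cloud("wrist",d);s=bot.read_state()
    print("tcp",tr(s["position"]),s["position"][2])
    for c in (262,355,372): print(c,[(r,int(tr(W[r,c])[0]*1000),int(W[r,c,2]*1000)) for r in range(4,222,12) if not np.isnan(W[r,c,0])])
    print("stones",[(tr(r["xyz"]).round(3).tolist(),round(r["xyz"][2],3),round(r["p"],2)) for r in models.tip_of("wrist","stone0") if r["p"]>.3])
    if save: cv2.imwrite(save,im)
E
python3 -c "
from loc import *
prof('pics/w5.png')"
```

```text
time_s: 13.38
position: [0.5098, 0.2807, 0.0693]
tcp_rot: [[0.434, 0.901, 0.004], [0.901, -0.434, 0.002], [0.003, 0.003, -1.0]]
force: [1.5, 1.7, -1.6]
opening: 0.181
grasp_force: 30.0
tcp [-0.059 -0.   ] 0.06914772555954185
262 [(4, 59, 23), (16, 57, 7), (28, 51, 7), (40, 45, 7), (52, 39, 7), (64, 33, 7), (76, 27, 7), (88, 20, 6), (100, 14, 8), (112, 7, 9), (124, 0, 8), (136, -5, 8), (148, -12, 8), (160, -19, 8), (172, -26, 13), (184, -25, 50), (196, -42, 4), (208, -50, 4), (220, -58, 4)]
355 [(4, 59, 24), (16, 54, 23), (28, 52, 7), (40, 45, 7), (52, 39, 8), (64, 33, 6), (76, 27, 6), (88, 20, 7), (100, 14, 7), (112, 7, 7), (124, 1, 7), (136, -5, 7), (148, -12, 8), (160, -19, 7), (172, -26, 13), (184, -25, 49), (196, -25, 76), (208, -27, 87), (220, -58, 3)]
372 [(4, 59, 24), (16, 58, 7), (28, 52, 6), (40, 45, 8), (52, 39, 7), (64, 33, 7), (76, 27, 6), (88, 20, 7), (100, 14, 6), (112, 7, 9), (124, 1, 8), (136, -5, 8), (148, -12, 6), (160, -19, 7), (172, -26, 13), (184, -25, 50), (196, -42, 6), (208, -50, 4), (220, -58, 3)]
stones [([0.033, 0.005], 0.017, 0.68)]
```

```bash
python3 -m jog '[[0,0.003,0,0,0,0,0],[0,0.006,0,0,0,0,0],[0,0.009,0,0,0,0,0],[0,0.009,0,0,0,0,0],[0,0.007,0,0.003,0,3,0],[0,0.005,0,0.005,0,5,0],[0,0.004,0,0.0065,0,8,0],[0,0.003,0,0.0085,0,10,0],[0,0.002,0,0.01,0,12.5,0],[0,0.002,0,0.012,0,15,0],[0,0.002,0,0.012,0,15,0]]'
python3 -c "
from loc import *
prof('pics/w6.png')"
```

```text
time_s: 14.85
position: [0.5098, 0.2803, 0.0578]
tcp_rot: [[0.421, 0.9, 0.115], [0.869, -0.436, 0.234], [0.261, 0.001, -0.965]]
force: [-2.1, -3.2, 10.0]
opening: 0.184
grasp_force: 30.0
tcp [-0.059 -0.001] 0.057859492895522516
262 [(4, 82, 17), (16, 61, 44), (28, 54, 47), (40, 49, 46), (52, 44, 43), (64, 41, 34), (76, 39, 22), (88, 34, 19), (100, 27, 18), (112, 21, 16), (124, 14, 15), (136, 8, 13), (148, 1, 10), (160, -5, 9), (172, -12, 15), (184, -21, 49), (196, -26, 4), (208, -33, 5), (220, -40, 4)]
355 [(4, 67, 44), (16, 61, 45), (28, 55, 44), (40, 51, 41), (52, 48, 34), (64, 46, 23), (76, 40, 19), (88, 34, 19), (100, 27, 17), (112, 21, 17), (124, 14, 14), (136, 8, 13), (148, 1, 11), (160, -5, 9), (172, -12, 14), (184, -21, 48), (196, -28, 73), (208, -32, 84), (220, -40, 5)]
372 [(4, 64, 49), (16, 58, 50), (28, 53, 48), (40, 49, 45), (52, 44, 42), (64, 46, 23), (76, 40, 21), (88, 33, 20), (100, 27, 17), (112, 21, 15), (124, 14, 14), (136, 8, 12), (148, 1, 12), (160, -5, 10), (172, -12, 14), (184, -21, 50), (196, -26, 4), (208, -33, 4), (220, -40, 5)]
stones [([0.062, 0.011], 0.039, 0.96), ([0.041, -0.004], 0.033, 0.78), ([0.048, 0.035], 0.036, 0.74), ([0.053, -0.028], 0.038, 0.63)]
```

View pics/w6.png

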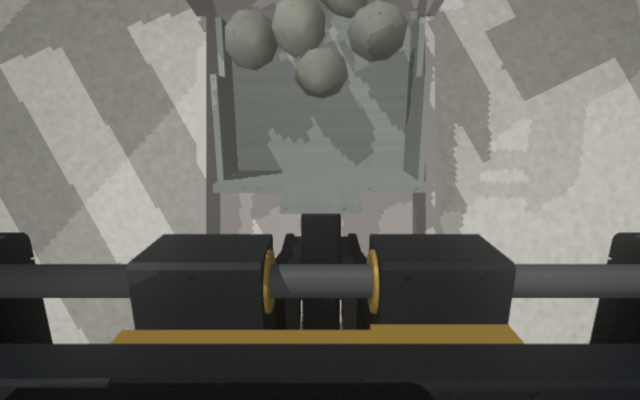

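The view shows all five stones in the nose-up bowl, at (250,40), (298,25), (345,5), (378,30) and (320,72). I'll lift clear with more nose-up.

```bash
python3 -m jog '[[0,-0.002,0,-0.009,0,3,0],[0,-0.0025,0,-0.02,0,6,0],[0,-0.0025,0,-0.032,0,9,0],[0,-0.001,0,-0.045,0,12,0],[0,0.002,0,-0.06,0,12,0],[0,0.006,0,-0.081,0,12,0],[0,0.006,0,-0.081,0,12,0]]'
python3 -c "
from loc import *
prof('pics/w7.png')"
```

```text
time_s: 15.82
position: [0.5035, 0.267, 0.1373]
tcp_rot: [[0.386, 0.901, 0.2], [0.803, -0.435, 0.409], [0.455, 0.003, -0.891]]
force: [0.2, 0.3, -3.2]
opening: 0.18
grasp_force: 30.0
tcp [-0.074 -0.   ] 0.13656035112860826
262 [(4, 184, 0), (16, 170, 0), (28, 107, 61), (40, 102, 55), (52, 97, 47), (64, 92, 37), (76, 87, 28), (88, 82, 18), (100, 66, 27), (112, 55, 26), (124, 55, 4), (136, 23, 52), (148, 14, 52), (160, 4, 54), (172, -5, 57), (184, -15, 60), (196, -24, 60), (208, -33, 64), (220, -49, 110)]
355 [(4, 185, -2), (16, 170, 0), (28, 108, 61), (40, 102, 55), (52, 98, 45), (64, 93, 36), (76, 87, 29), (88, 83, 17), (100, 76, 7), (112, 67, 3), (124, 55, 4), (136, 24, 51), (148, 13, 53), (160, 3, 55), (172, -5, 56), (184, -15, 60), (196, -44, 145), (208, -33, 63), (220, -49, 111)]
372 [(4, 184, -1), (16, 170, 0), (28, 107, 62), (40, 103, 54), (52, 98, 46), (64, 93, 37), (76, 87, 28), (88, 82, 18), (100, 76, 7), (112, 67, 3), (124, 44, 27), (136, 24, 50), (148, 13, 54), (160, 3, 55), (172, -5, 57), (184, -15, 59), (196, -24, 61), (208, -32, 62), (220, -49, 111)]
stones [([0.04, -0.036], 0.018, 0.93), ([0.067, 0.019], 0.017, 0.92), ([0.064, -0.009], 0.019, 0.81), ([0.062, 0.041], 0.013, 0.78), ([0.035, -0.004], 0.018, 0.75)]
```

View pics/w7.png

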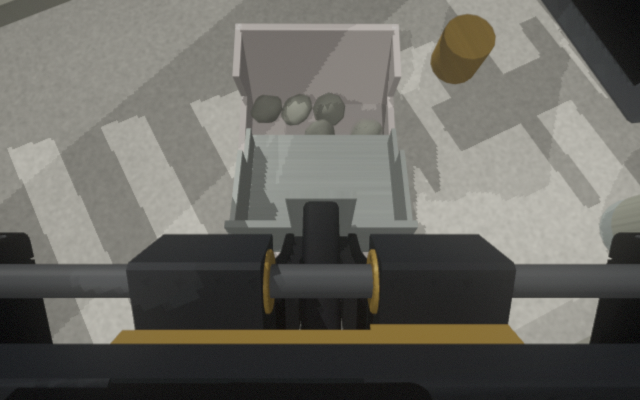

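The view shows the scoop sagging nose-down and all five stones back in the tray at (265,108), (297,108), (330,108), (320,130) and (368,130). The grip pivoted under load. I'll set the scoop flat in the tray's empty half, then regrip closer to the bowl to cut the torque.

```bash
python3 -m jog '[[0,-0.006,0,-0.008,0,-7,0],[0,-0.012,0,-0.016,0,-14,0],[0,-0.018,0,-0.024,0,-21,0],[0,-0.022,0,-0.0315,0,-27,0],[0,-0.022,0,-0.0315,0,-27,0]]'
python3 -m jog '[[0,0,0,0.015,0,0,0],[0,0,0,0.03,0,0,0],[0,0,0,0.04,0,0,0],[0,0,0,0.05,0,0,0],[0,0,0,0.06,0,0,0],[0,0,0,0.068,0,0,0],[0,0,0,0.075,0,0,0],[0,0,0,0.081,0,0,0],[0,0,0,0.085,0,0,0],[0,0,0,0.086,0,0,0]]'
python3 -c "
from loc import *
prof('pics/w8.png')"
```

```text
time_s: 16.55
position: [0.4881, 0.238, 0.1537]
tcp_rot: [[0.432, 0.902, 0.0], [0.902, -0.432, 0.002], [0.002, -0.001, -1.0]]
force: [-0.6, -0.1, -3.4]
opening: 0.183
grasp_force: 30.0
time_s: 17.8
position: [0.4876, 0.2365, 0.0682]
tcp_rot: [[0.435, 0.901, -0.001], [0.901, -0.435, -0.0], [-0.0, -0.0, -1.0]]
force: [0.1, -1.0, 0.9]
opening: 0.179
grasp_force: 30.0
tcp [-0.108  0.   ] 0.06832961808395674
262 [(4, 15, 5), (16, 9, 4), (28, 2, 7), (40, -3, 8), (52, -9, 8), (64, -15, 7), (76, -21, 6), (88, -28, 6), (100, -34, 8), (112, -41, 7), (124, -48, 7), (136, -54, 7), (148, -61, 6), (160, -68, 7), (172, -76, 6), (184, -78, 32), (196, -80, 50), (208, -99, 4), (220, -101, 21)]
355 [(4, 14, 5), (16, 9, 5), (28, 2, 7), (40, -3, 8), (52, -9, 7), (64, -15, 7), (76, -21, 7), (88, -28, 7), (100, -34, 7), (112, -41, 6), (124, -47, 7), (136, -54, 7), (148, -61, 7), (160, -68, 7), (172, -75, 7), (184, -78, 32), (196, -77, 60), (208, -77, 81), (220, -80, 86)]
372 [(4, 15, 5), (16, 9, 5), (28, 2, 7), (40, -3, 7), (52, -8, 5), (64, -15, 7), (76, -21, 8), (88, -28, 8), (100, -34, 7), (112, -41, 8), (124, -47, 8), (136, -54, 8), (148, -61, 8), (160, -69, 5), (172, -76, 7), (184, -77, 33), (196, -80, 49), (208, -98, 5), (220, -101, 22)]
stones []
```

```bash
python3 -m jog '[[0.35,0,0,0,0,0,0],[0.35,0,0,0,0,0,0],[0.35,0,0,0,0,0,0],[0.35,0.007,0,0,0,0,0],[0.35,0.013,0,0.001,0,0,0],[0,0.013,0,0.001,0,0,0],[0,0.013,0,0.001,0,0,0],[0,0.013,0,0.001,0,0,0],[0,0.013,0,0.001,0,0,0]]'
python3 -c "
from loc import *
prof('pics/w9.png')"
```

```text
time_s: 19.02
position: [0.4933, 0.2482, 0.0675]
tcp_rot: [[0.435, 0.901, -0.0], [0.901, -0.435, 0.0], [-0.0, -0.0, -1.0]]
force: [-0.3, 0.4, -1.2]
opening: 0.18
grasp_force: 30.0
tcp [-0.095  0.   ] 0.06745186441136812
262 [(4, 27, 5), (16, 21, 5), (28, 16, 4), (40, 10, 4), (52, 3, 6), (64, -2, 6), (76, -9, 7), (88, -15, 7), (100, -21, 7), (112, -28, 6), (124, -35, 6), (136, -41, 7), (148, -48, 7), (160, -56, 6), (172, -63, 6), (184, -70, 6), (196, -77, 7), (208, -78, 32), (220, -79, 49)]
355 [(4, 27, 4), (16, 22, 3), (28, 16, 4), (40, 10, 4), (52, 3, 8), (64, -2, 7), (76, -8, 6), (88, -15, 8), (100, -21, 7), (112, -28, 7), (124, -35, 6), (136, -41, 7), (148, -48, 6), (160, -55, 7), (172, -63, 7), (184, -70, 6), (208, -78, 32), (220, -79, 49)]
372 [(4, 25, 13), (16, 21, 5), (28, 15, 5), (40, 10, 4), (52, 3, 7), (64, -2, 7), (76, -8, 6), (88, -15, 7), (100, -21, 7), (112, -28, 8), (124, -35, 6), (136, -41, 7), (148, -48, 7), (160, -55, 7), (172, -63, 6), (184, -70, 7), (196, -77, 6), (208, -77, 33), (220, -79, 50)]
stones [([0.025, -0.039], 0.018, 0.82)]
```

```bash
python3 -m jog '[[0,0.008,0,0,0,0,0],[0,0.016,0,0,0,0,0],[0,0.024,0,0,0,0,0],[0,0.031,0,0,0,0,0],[0,0.038,0,0,0,0,0],[0,0.044,0,0,0,0,0],[0,0.05,0,0,0,0,0],[0,0.055,0,0,0,0,0],[0,0.06,0,0,0,0,0],[0,0.063,0,0,0,0,0],[0,0.063,0,0,0,0,0],[0,0.061,0,0.001,0,2.5,0],[0,0.059,0,0.002,0,5,0],[0,0.058,0,0.003,0,7.5,0],[0,0.057,0,0.005,0,10,0],[0,0.056,0,0.006,0,12.5,0],[0,0.056,0,0.007,0,15,0],[0,0.056,0,0.008,0,17,0],[0,0.056,0,0.008,0,17,0]]'
python3 -c "
from loc import *
prof('pics/w10.png')"
```

```text
time_s: 21.5
position: [0.5199, 0.2988, 0.0625]
tcp_rot: [[0.416, 0.899, 0.133], [0.859, -0.437, 0.265], [0.297, 0.004, -0.955]]
force: [-3.4, -4.0, 16.7]
opening: 0.182
grasp_force: 30.0
tcp [-0.038 -0.002] 0.06252571215717423
262 [(4, 95, 43), (16, 84, 51), (28, 79, 48), (40, 74, 46), (52, 71, 39), (64, 71, 25), (76, 64, 25), (88, 58, 23), (100, 51, 21), (112, 44, 20), (124, 38, 17), (136, 31, 16), (148, 24, 15), (160, 17, 14), (172, 10, 13), (184, 3, 9), (196, -3, 8), (208, -10, 14), (220, -17, 45)]
355 [(4, 95, 43), (16, 92, 36), (28, 89, 30), (40, 75, 44), (52, 69, 43), (64, 64, 40), (88, 58, 22), (100, 46, 36), (112, 45, 20), (124, 38, 18), (136, 31, 16), (148, 24, 15), (160, 17, 13), (172, 10, 11), (184, 3, 10), (196, -3, 9), (208, -10, 14), (220, -17, 46)]
372 [(4, 95, 43), (16, 92, 37), (28, 89, 31), (40, 86, 23), (52, 81, 18), (64, 70, 26), (76, 64, 23), (88, 50, 44), (100, 44, 42), (112, 39, 39), (124, 35, 28), (136, 31, 16), (148, 24, 16), (160, 17, 14), (172, 10, 13), (184, 3, 9), (196, -3, 8), (208, -10, 16), (220, -17, 47)]
stones [([0.036, -0.009], 0.032, 0.82), ([0.045, -0.033], 0.034, 0.78), ([0.065, -0.012], 0.044, 0.67), ([0.06, 0.011], 0.034, 0.64), ([0.08, 0.032], 0.039, 0.57)]
```

View pics/w10.png

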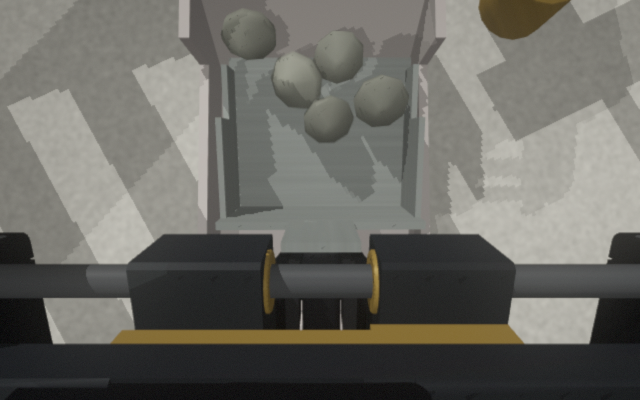

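The view shows all five stones in the nose-up bowl, at (248,33), (338,55), (297,80), (382,100) and (327,120). I'll lift slowly.

```bash
python3 -m jog '[[0,0,0,-0.004,0,3,0],[0,0,0,-0.0104,0,6,0],[0,0.0006,0,-0.018,0,9,0],[0,0.0016,0,-0.0265,0,12,0],[0,0.0033,0,-0.035,0,14,0],[0,0.004,0,-0.041,0,16,0],[0,0.004,0,-0.041,0,16,0]]'
python3 -c "
from loc import *
prof('pics/w11.png')"
```

```text
time_s: 22.48
position: [0.515, 0.2904, 0.0996]
tcp_rot: [[0.366, 0.9, 0.238], [0.756, -0.437, 0.488], [0.543, 0.001, -0.84]]
force: [-0.2, 0.3, -3.5]
opening: 0.183
grasp_force: 32.5
tcp [-0.048 -0.001] 0.0995558260443305
262 [(4, 212, 0), (16, 197, 0), (28, 183, 0), (40, 113, 61), (52, 104, 60), (64, 69, 90), (76, 64, 86), (88, 58, 84), (100, 51, 82), (112, 45, 79), (124, 39, 74), (136, 33, 72), (148, 26, 69), (160, 13, 81), (172, 7, 78), (184, 7, 59), (196, 0, 55), (208, -6, 52), (220, -22, 84)]
355 [(4, 212, 0), (16, 198, 0), (28, 183, 0), (40, 114, 60), (52, 105, 59), (64, 69, 90), (76, 63, 87), (88, 57, 85), (100, 51, 81), (112, 45, 78), (124, 39, 74), (136, 24, 88), (148, 17, 88), (160, 10, 86), (172, 6, 78), (184, 0, 77), (196, -4, 71), (208, -6, 53), (220, -22, 83)]
372 [(4, 212, 0), (16, 198, 0), (28, 182, 1), (40, 113, 61), (52, 104, 60), (64, 70, 89), (76, 63, 87), (88, 57, 84), (100, 51, 81), (112, 45, 78), (124, 38, 76), (136, 33, 71), (148, 26, 70), (160, 14, 78), (172, 5, 82), (184, -1, 82), (196, -7, 78), (208, -11, 70), (220, -22, 84)]
stones [([-0.005, -0.029], 0.069, 0.9), ([0.011, 0.018], 0.073, 0.85), ([0.015, -0.017], 0.079, 0.73), ([-0.003, -0.005], 0.069, 0.59)]
```

View pics/w11.png

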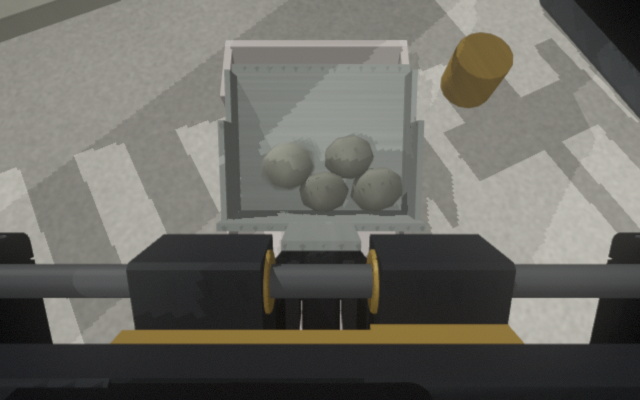

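The view shows four stones at the back of the raised bowl, at (288,163), (350,155), (323,190) and (378,188). The fifth is presumably back in the tray. I'll carry these over to the pan.

```bash
python3 -m jog '[[0,0.016,0,-0.025,0,0,0],[0,0.0326,0,-0.05,0,0,0],[0,0.0434,0,-0.0672,0,0,0],[0,0.0205,0.0154,-0.082,-4.5,0,6.9],[0,-0.0024,0.0307,-0.0968,-9,0,13.9],[0,-0.0253,0.046,-0.1116,-13.4,0,20.8],[0,-0.048,0.0614,-0.1264,-17.9,0,27.7],[0,-0.071,0.0768,-0.1412,-22.4,0,34.6],[0,-0.094,0.092,-0.156,-26.9,0,41.6],[0,-0.117,0.1075,-0.1708,-31.3,0,48.5],[0,-0.14,0.1228,-0.1856,-35.8,0,55.4],[0,-0.14,0.1228,-0.1856,-35.8,0,55.4]]'
cat >> loc.py <<'E'
def st(*cams):
    for c in cams:
        im,d=viewer.capture(c);np.save(f"pics/{c}.npy",cloud(c,d));cv2.imwrite(f"pics/{c}L.png",im)
        print(c,"stones",[(np.round(r["xyz"],3).tolist(),round(r["p"],2)) for r in models.tip_of(c,"stone0") if r["p"]>.3],"lip",[(np.round(r["xyz"],3).tolist(),round(r["p"],2)) for r in models.tip_of(c,"scoop_lip")[:1]],"scoop",[(np.round(r["xyz"],3).tolist(),round(r["p"],2)) for r in models.tip_of(c,"scoop")[:1]])
    print(bot.read_state()["joint_positions"])
E
python3 -c "
from loc import *
st('wrist','top','scene')"
```

```text
time_s: 24.08
position: [0.5303, 0.0408, 0.1794]
tcp_rot: [[0.839, -0.031, 0.544], [-0.027, -1.0, -0.015], [0.544, -0.002, -0.839]]
force: [-0.1, 0.7, -3.3]
opening: 0.178
grasp_force: 32.5
wrist stones [([0.576, 0.035, 0.147], 0.87), ([0.578, 0.065, 0.149], 0.63), ([0.574, 0.006, 0.147], 0.6), ([0.594, 0.011, 0.156], 0.57)] lip [([0.648, 0.035, 0.164], 0.81)] scoop [([0.608, 0.041, 0.147], 0.68)]
top stones [([0.576, 0.065, 0.148], 0.63), ([0.573, 0.037, 0.148], 0.62), ([0.595, 0.024, 0.16], 0.51), ([0.516, 0.396, 0.016], 0.5), ([0.597, -0.443, -0.004], 0.5), ([0.572, 0.004, 0.147], 0.4)] lip [([0.648, 0.039, 0.164], 0.81)] scoop [([0.608, 0.042, 0.146], 0.68)]
scene stones [([0.579, 0.034, 0.152], 0.59), ([0.578, 0.064, 0.148], 0.56), ([0.595, 0.021, 0.157], 0.54), ([0.526, 0.399, 0.016], 0.39), ([0.575, 0.005, 0.15], 0.38)] lip [([0.647, 0.037, 0.169], 0.91)] scoop [([0.607, 0.042, 0.15], 0.76)]
[-10.31   23.131 122.819  73.262   4.979   9.621]
```

```bash
python3 -m jog '[[0,-0.01,0,-0.0065,0,-8,0],[0,-0.02,0,-0.013,0,-16,0],[0,-0.03,0,-0.0195,0,-24,0],[0,-0.033,0,-0.0215,0,-32,0],[0,-0.033,0,-0.0205,0,-38,0],[0,-0.033,0,-0.019,0,-43,0],[0,-0.0325,0,-0.018,0,-47,0],[0,-0.032,0,-0.0165,0,-51,0],[0,-0.027,0,-0.015,0,-54,0],[0,-0.02,0,-0.014,0,-57,0],[0,-0.008,0,-0.012,0,-61,0],[0,0.004,0,-0.009,0,-66,0],[0,0.0168,0,-0.0058,0,-71,0],[0,0.0168,0,-0.0058,0,-71,0],[0,0.0168,0,-0.0058,0,-71,0]]'
python3 -c "
from loc import *
st('wrist','top','scene')"
```

```text
time_s: 26.55
position: [0.5404, 0.0409, 0.1931]
tcp_rot: [[0.787, -0.03, -0.616], [-0.022, -1.0, 0.02], [-0.616, -0.002, -0.788]]
force: [-0.5, 0.5, -3.6]
opening: 0.18
grasp_force: 31.3
wrist stones [([0.579, 0.051, 0.064], 0.59), ([0.596, 0.081, 0.064], 0.58)] lip [([0.567, 0.04, 0.077], 0.84)] scoop [([0.538, 0.041, 0.108], 0.93)]
top stones [([0.609, 0.001, 0.063], 0.38)] lip [([0.568, 0.041, 0.079], 0.95)] scoop [([0.538, 0.04, 0.11], 0.76)]
scene stones [([0.583, 0.052, 0.069], 0.63), ([0.524, 0.398, 0.019], 0.62), ([0.61, 0.002, 0.069], 0.53), ([0.647, 0.011, 0.066], 0.49), ([0.596, 0.078, 0.067], 0.47)] lip [([0.565, 0.04, 0.079], 0.87)] scoop [([0.538, 0.045, 0.112], 0.96)]
[ -6.067  44.146  71.225  -2.647 102.612  85.926]
```

View pics/wristL.png

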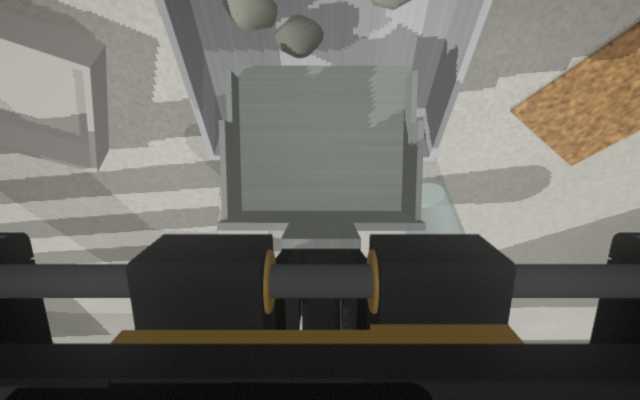

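The view shows an empty scoop and stones in the pan at (250,10), (300,35) and (390,0). The scene camera finds all four in the pan and the fifth in the tray. Next I'll return the scoop to its mat.

```bash
python3 -m jog '[[0,-0.02,0,-0.02,0,6,0],[0,-0.035,0,-0.032,0,16,0],[0,-0.045,0,-0.041,0,26,0],[0,-0.045,0,-0.041,0,36,0],[0,-0.045,0,-0.041,0,46,0],[0,-0.045,0,-0.041,0,46,0]]'
```

```text
time_s: 27.9
position: [0.5254, 0.0418, 0.2528]
tcp_rot: [[0.991, -0.03, 0.13], [-0.03, -1.0, -0.001], [0.13, -0.003, -0.992]]
force: [-0.3, -0.4, -2.6]
opening: 0.183
grasp_force: 30.9
```

```bash
python3 -m jog '[[0,0,0.04,0,-0.7,0,5.3],[0,0,0.09,0,-1.4,0,10.6],[0,0,0.14,0,-2.1,0,16],[0,-0.001,0.19,-0.001,-2.8,0,21],[0,-0.001,0.24,-0.001,-3.5,0,27],[0,-0.001,0.27,-0.001,-4.2,0,32],[0,-0.009,0.2856,0.06,-4.8,0,36.8],[0,-0.0174,0.2856,0.12,-4.8,0,36.8],[0,-0.0174,0.2856,0.12,-4.8,0,36.8],[0,-0.0174,0.2856,0.12,-4.8,0,36.8]]'
python3 - <<'E'
from loc import *
im,W=tilt()
print([(np.round(r["xyz"],3).tolist(),round(r["p"],2)) for t in("scoop","scoop_lip") for r in models.tip_of("wrist",t)[:1]])
E
```

```text
time_s: 29.15
position: [0.5235, -0.2455, 0.1329]
tcp_rot: [[0.771, -0.627, 0.111], [-0.622, -0.779, -0.081], [0.137, -0.007, -0.991]]
force: [1.0, -0.5, -1.7]
opening: 0.182
grasp_force: 31.8
nose-down 0.846979355743743 roll 0.4499604087755168 floor z at +33/+78/+123 [np.float64(0.07421663055886303), np.float64(0.07355136606882913), np.float64(0.07288610157879521)] tcp z 0.1342231602871531
[([0.57, -0.28, 0.066], 0.74), ([0.454, -0.433, 0.022], 0.62)]
```

```bash
python3 -m jog '[[0,-0.004,0,0.03,0,0,0],[0,-0.007,0,0.05,0,0,0],[0,-0.008,0,0.058,0,0,0],[0,-0.0085,0,0.062,0,0,0],[0,-0.0087,0,0.0635,0,0,0],[0,-0.0087,0,0.0635,0,0,0]]'
python3 - <<'E'
from loc import *
tilt()
E
```

```text
time_s: 30.05
position: [0.5221, -0.2441, 0.0681]
tcp_rot: [[0.771, -0.627, 0.11], [-0.622, -0.779, -0.08], [0.136, -0.007, -0.991]]
force: [0.1, -0.3, -1.4]
opening: 0.179
grasp_force: 31.8
nose-down 2.408614635341942 roll 0.42636932268269634 floor z at +33/+78/+123 [np.float64(0.008746916245180274), np.float64(0.006854079586449372), np.float64(0.004961242927718469)] tcp z 0.06805006951955847
```

```bash
python3 -m jog '[[0,0,0,0.0015,0,0,0],[0,0,0,0.0015,0,0,0],[0.6,0,0,0.0015,0,0,0],[0.6,0,0,0.0015,0,0,0],[0.6,0,0,0.0015,0,0,0],[0.6,0,0,0.0015,0,0,0],[0.6,0.003,0,-0.02,0,0,0],[0.6,0.006,0,-0.05,0,0,0],[0.6,0.012,0,-0.1,0,0,0],[0.6,0.02,0,-0.15,0,0,0],[0.6,0.02,0,-0.15,0,0,0]]'
python3 - <<'E'
from loc import *
im,W=tilt();cv2.imwrite("pics/w12.png",im)
print(bot.read_state()["joint_positions"])
M=np.array([.531,-.256]);a=np.radians(-38.8);R=np.array([[np.cos(a),-np.sin(a)],[np.sin(a),np.cos(a)]])
for c in("wrist","top"):
    im,d=viewer.capture(c);Wt=cloud(c,d).reshape(-1,3)
    print(c,[(t,np.round(r["xyz"],3).tolist(),((np.array(r["xyz"])[:2]-M)@R).round(3),round(r["p"],2)) for t in("scoop","scoop_lip","scoopmat","screen","screen_mid","screen_top") for r in models.tip_of(c,t)[:1]])
    P=Wt[(Wt[:,2]>.116)&(Wt[:,2]<.14)&(np.hypot(Wt[:,0]-.427,Wt[:,1]+.404)<.09)]
    if len(P)>9:print(cv2.minAreaRect((P[:,:2]*1000).astype(np.float32)),np.percentile(P[:,2],[5,50,98]))
E
```

```text
time_s: 31.48
position: [0.5234, -0.2462, 0.2236]
tcp_rot: [[0.77, -0.627, 0.118], [-0.621, -0.779, -0.086], [0.146, -0.007, -0.989]]
force: [0.6, -0.5, -0.2]
opening: 0.598
grasp_force: 0.0
nose-down 5.044281899945805 roll -0.34820604291738266 floor z at +33/+78/+123 [np.float64(0.00733238769289166), np.float64(0.003360350327417645), np.float64(-0.0006116870380563702)] tcp z 0.22090190493631226
[-36.29   24.539  95.86    0.059  51.559  92.534]
wrist [('scoop', [0.568, -0.277, 0.004], array([0.042, 0.007]), 0.63), ('scoop_lip', [0.602, -0.308, 0.005], array([0.088, 0.004]), 0.55), ('scoopmat', [0.529, -0.254, -0.002], array([-0.003,  0.   ]), 0.65), ('screen', [0.455, -0.433, 0.025], array([ 0.052, -0.186]), 0.74), ('screen_mid', [0.442, -0.419, 0.075], array([ 0.033, -0.182]), 0.7), ('screen_top', [0.422, -0.401, 0.124], array([ 0.006, -0.181]), 0.87)]
((436.54107666015625, -394.9798278808594), (117.68898010253906, 15.099656105041504), 45.320274353027344) [0.118 0.123 0.126]
top [('scoop', [0.348, -0.071, -0.003], array([-0.258,  0.03 ]), 0.38), ('scoopmat', [0.533, -0.256, -0.004], array([0.001, 0.001]), 0.85), ('screen', [0.46, -0.43, 0.026], array([ 0.054, -0.181]), 0.7), ('screen_mid', [0.441, -0.416, 0.074], array([ 0.03 , -0.181]), 0.66), ('screen_top', [0.425, -0.402, 0.124], array([ 0.009, -0.18 ]), 0.8)]
((402.19183349609375, -431.7441711425781), (64.87057495117188, 14.39955997467041), 45.296321868896484) [0.117 0.124 0.128]
```

View pics/w12.png

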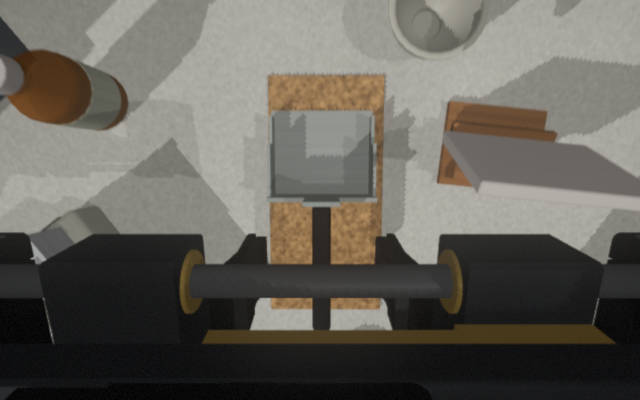

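The view shows the scoop lying flat with its bowl fully on the mat at (322,155), and the screen on its rest at (540,165). Now I'll compute the screen approach.

```bash
cat > rel.py <<'E'
from h import *
from scipy.spatial.transform import Rotation as Ro
np.set_printoptions(precision=4,suppress=True)
def rel(p,R):
    s=bot.read_state();R0=np.array(s["tcp_rot"])
    print((R0.T@(np.array(p)-s["position"])).round(4),np.degrees(Ro.from_matrix(R0.T@R).as_rotvec()).round(2))
def frame(yaw,lean):  # tool x along yaw; lean: tool top towards +n (n = left of x)
    c,s=np.cos(np.radians(yaw)),np.sin(np.radians(yaw));x=np.array([c,s,0]);n=np.array([-s,c,0])
    zs=n*np.sin(lean)+np.array([0,0,np.cos(lean)]);z=-zs;return np.c_[x,np.cross(z,x),z]
E
python3 - <<'E'
from rel import *
R=frame(45.2,.42);print(R)
t=np.array([.4335,-.41,.1017]);rel(t-.1*R[:,2],R);print(t-.1*R[:,2])
E
```

```text
[[ 0.7046  0.6479  0.2893]
 [ 0.7096 -0.6434 -0.2873]
 [ 0.      0.4078 -0.9131]]
[-0.0079  0.1796  0.0236] [-14.21  11.08 -83.68]
[ 0.4046 -0.3813  0.193 ]
```

```bash
python3 -m jog '[[0.6,0,0.02,0,-1.6,1.2,-9.3],[0.6,0,0.04,0,-3.2,2.5,-18.6],[0.6,0,0.06,0,-4.7,3.7,-27.9],[0.6,0,0.08,0,-6.3,4.9,-37.2],[0.6,0,0.1,0,-7.9,6.2,-46.5],[0.6,-0.004,0.12,0.01,-9.5,7.4,-55.8],[0.6,-0.006,0.14,0.015,-11.1,8.6,-65.1],[0.6,-0.008,0.165,0.02,-12.6,9.8,-74.4],[0.6,-0.008,0.1796,0.0236,-14.2,11.1,-83.7],[0.6,-0.008,0.1796,0.0236,-14.2,11.1,-83.7],[0.6,-0.008,0.1796,0.0236,-14.2,11.1,-83.7]]'
python3 - <<'E'
from rel import *
t=np.array([.4335,-.41,.1017]);rel(t,frame(45.2,.42))
im,d=viewer.capture("wrist");W=cloud("wrist",d);
print([(t,np.round(r["xyz"],3).tolist(),round(r["p"],2)) for t in("screen","screen_mid","screen_top") for r in models.tip_of("wrist",t)[:1]])
P=W.reshape(-1,3);P=P[(P[:,2]>.05)&(P[:,2]<.14)&(np.hypot(P[:,0]-.44,P[:,1]+.41)<.1)]
x=np.array([.7046,.7096]);n=np.array([-.7096,.7046])
for z in np.arange(.06,.13,.01):
    Q=P[abs(P[:,2]-z)<.005]
    if len(Q)>5:print(z.round(3),len(Q),"along",np.percentile(Q[:,:2]@x,[1,99]),"n",np.percentile(Q[:,:2]@n,[3,50,97]))
cv2.imwrite("pics/w13.png",im)
E
```

```text
time_s: 33.6
position: [0.404, -0.3815, 0.193]
tcp_rot: [[0.706, 0.647, 0.289], [0.708, -0.645, -0.287], [0.001, 0.408, -0.913]]
force: [1.0, 0.5, 0.4]
opening: 0.602
grasp_force: 0.0
[0.0006 0.0002 0.1001] [-0.   0.  -0.1]
[('screen', [0.459, -0.436, 0.025], 0.67), ('screen_mid', [0.599, -0.44, -0.0], 0.57), ('screen_top', [0.424, -0.402, 0.127], 0.76)]
0.07 1015 along [-0.0212  0.0769] n [-0.6018 -0.599  -0.5962]
0.12 1402 along [-0.0512  0.0854] n [-0.5882 -0.584  -0.582 ]
0.13 1705 along [-0.0511  0.0848] n [-0.5925 -0.5893 -0.5852]
```

```bash
python3 -m jog '[[0.6,0.002,0.001,0.04,0,0,0],[0.6,0.003,0.002,0.07,0,0,0],[0.6,0.003,0.002,0.09,0,0,0],[0.6,0.003,0.002,0.1,0,0,0],[0.6,0.003,0.002,0.1,0,0,0],[0,0.003,0.002,0.1,0,0,0],[0,0.003,0.002,0.1,0,0,0],[0,0.003,0.002,0.1,0,0,0],[0,0.003,0.002,0.1,0,0,0],[0,0.003,0.002,0.1,0,0,0],[0,0.003,0.002,0.1,0,0,0],[0,0.003,0.002,0.1,0,0,0]]'
```

```text
time_s: 35.3
position: [0.4367, -0.4088, 0.1026]
tcp_rot: [[0.704, 0.648, 0.29], [0.71, -0.643, -0.287], [0.0, 0.408, -0.913]]
force: [-1.9, 1.8, 2.2]
opening: 0.136
grasp_force: 29.9
```

```bash
python3 -m jog '[[0,0,0,-0.02,0,0,0],[0,0,0,-0.05,0,0,0],[0,0,0,-0.1,0,0,0],[0,0,0,-0.15,0,0,0],[0,0,0,-0.15,0,0,0]]'
python3 - <<'E'
from rel import *
R=frame(87.8,0);rel([.456,.044,.24],R);rel([.43,-.18,.24],frame(66,.2))
im,d=viewer.capture("wrist");W=cloud("wrist",d);cv2.imwrite("pics/w14.png",im)
s=bot.read_state();Q=(W-s["position"])@s["tcp_rot"]
m=(abs(Q[...,1])<.009)&(abs(Q[...,0])<.09)&(Q[...,2]>-.035)&(Q[...,2]<.1)
print(m.sum(),np.percentile(Q[m],[1,99],axis=0))
E
```

```text
time_s: 35.92
position: [0.3936, -0.3663, 0.2427]
tcp_rot: [[0.704, 0.647, 0.293], [0.71, -0.641, -0.292], [-0.001, 0.413, -0.911]]
force: [0.3, -0.2, -1.0]
opening: 0.141
grasp_force: 29.9
[ 0.3352 -0.2238 -0.0991] [ 23.26   9.14 -41.9 ]
[ 0.1579 -0.097  -0.0413] [ 12.81   6.48 -19.78]
6263 [[-0.0143 -0.0081 -0.027 ]
 [ 0.068   0.0075  0.0061]]
```

```bash
python3 -m jog '[[0,0.034,-0.022,-0.01,2.3,0.9,-4.2],[0,0.067,-0.045,-0.02,4.7,1.8,-8.4],[0,0.1,-0.067,-0.03,7,2.7,-12.6],[0,0.134,-0.09,-0.04,9.3,3.7,-16.8],[0,0.168,-0.112,-0.05,11.6,4.6,-21],[0,0.2,-0.134,-0.06,14,5.5,-25.1],[0,0.234,-0.157,-0.07,16.3,6.4,-29.3],[0,0.268,-0.179,-0.08,18.6,7.3,-33.5],[0,0.3,-0.2,-0.09,21,8.2,-37.7],[0,0.325,-0.217,-0.096,22.5,8.8,-40.5],[0,0.3352,-0.2238,-0.0991,23.26,9.14,-41.9],[0,0.3352,-0.2238,-0.0991,23.26,9.14,-41.9],[0,0.3352,-0.2238,-0.0991,23.26,9.14,-41.9]]'
python3 - <<'E'
from rel import *
np.set_printoptions(precision=4,suppress=True)
rel([.456,.044,.12],frame(87.8,0))
s=bot.read_state()
for c in("scene","top"):
    im,d=viewer.capture(c);W=cloud(c,d);cv2.imwrite(f"pics/{c}15.png",im)
    print(c,[(t,np.round(r["xyz"],3).tolist(),round(r["p"],2)) for t in("screen","screen_mid","balance_pad","balance_pan") for r in models.tip_of(c,t)[:1]])
    o=models.outline_of(c,"screen")
    if o:
        P=W[o[0]["mask"]];P=P[~np.isnan(P[:,0])];P=P[np.linalg.norm(P-s["position"],axis=1)<.13];print(o[0]["p"],len(P),np.percentile(P,[2,50,98],axis=0))
E
```

```text
time_s: 37.6
position: [0.4555, 0.0436, 0.2383]
tcp_rot: [[0.04, 0.999, -0.004], [0.999, -0.04, 0.005], [0.005, -0.004, -1.0]]
force: [-0.0, -0.2, -2.4]
opening: 0.131
grasp_force: 30.0
[-0.0001  0.001   0.1183] [-0.25 -0.27 -0.07]
scene [('screen', [0.457, 0.042, 0.156], 0.66), ('screen_mid', [0.456, 0.038, 0.208], 0.59), ('balance_pad', [0.456, 0.041, 0.008], 0.91), ('balance_pan', [0.587, 0.038, 0.054], 0.81)]
0.6 879 [[ 0.4569 -0.026   0.1562]
 [ 0.4645  0.0632  0.2016]
 [ 0.4703  0.1094  0.2646]]
top [('screen_mid', [0.609, 0.001, 0.063], 0.64), ('balance_pad', [0.519, 0.399, 0.018], 0.52), ('balance_pan', [0.585, 0.035, 0.052], 0.77)]
0.41 52 [[ 0.4476 -0.0298  0.2263]
 [ 0.4536 -0.0212  0.2631]
 [ 0.4599 -0.0128  0.2668]]
```

```bash
python3 -m jog '[[0,0,0.001,0.04,-0.25,-0.27,0],[0,0,0.001,0.08,-0.25,-0.27,0],[0,0,0.001,0.11,-0.25,-0.27,0],[0,0,0.001,0.13,-0.25,-0.27,0],[0,0,0.001,0.14,-0.25,-0.27,0],[0,0,0.001,0.145,-0.25,-0.27,0],[0,0,0.001,0.147,-0.25,-0.27,0],[0,0,0.001,0.147,-0.25,-0.27,0]]'
python3 - <<'E'
from rel import *
rel([.456,.044,.089],frame(87.8,0))
s=bot.read_state()
im,d=viewer.capture("scene");W=cloud("scene",d);cv2.imwrite("pics/scene16.png",im)
print([(t,np.round(r["xyz"],3).tolist(),round(r["p"],2)) for t in("screen","screen_mid") for r in models.tip_of("scene",t)[:1]])
E
```

```text
time_s: 39.2
position: [0.4567, 0.045, 0.0922]
tcp_rot: [[0.038, 0.999, 0.002], [0.999, -0.038, 0.0], [0.0, 0.002, -1.0]]
force: [-0.0, -0.1, -0.5]
opening: 0.137
grasp_force: 30.0
[-0.0011 -0.0007  0.0032] [ 0.12 -0.02 -0.  ]
[('screen', [0.459, 0.043, 0.01], 0.83), ('screen_mid', [0.461, 0.04, 0.064], 0.63)]
```

```bash
python3 -m jog '[[0,0,0,0.001,0,0,0],[0,0,0,0.002,0,0,0],[0,0,0,0.003,0,0,0],[0,0,0,0.003,0,0,0]]'
```

```text
time_s: 39.85
position: [0.4562, 0.0451, 0.0887]
tcp_rot: [[0.038, 0.999, 0.001], [0.999, -0.038, 0.0], [0.0, 0.001, -1.0]]
force: [-0.7, -0.3, -1.4]
opening: 0.134
grasp_force: 30.0
```

```bash
python3 -m jog '[[0,0,0,0.001,0,0,0],[0,0,0,0.002,0,0,0],[0,0,0,0.002,0,0,0]]'; python3 -m jog '[[0,0,0,0.001,0,0,0],[0,0,0,0.002,0,0,0],[0,0,0,0.002,0,0,0]]'
```

```text
time_s: 40.22
position: [0.4564, 0.0451, 0.0879]
tcp_rot: [[0.038, 0.999, 0.002], [0.999, -0.038, 0.0], [0.0, 0.002, -1.0]]
force: [-2.0, 0.2, 10.2]
opening: 0.134
grasp_force: 30.0
time_s: 40.6
position: [0.4566, 0.0451, 0.0878]
tcp_rot: [[0.038, 0.999, 0.003], [0.999, -0.038, 0.0], [0.0, 0.003, -1.0]]
force: [-4.8, 0.2, 29.3]
opening: 0.136
grasp_force: 30.0
```

```bash
python3 -m jog '[[0,0,0,-0.002,0,0,0],[0,0,0,-0.003,0,0,0],[0.3,0,0,-0.003,0,0,0],[0.3,0,0,-0.003,0,0,0],[0.3,0,0,-0.003,0,0,0],[0.3,0,0,-0.02,0,0,0],[0.3,0,0,-0.04,0,0,0],[0.3,0,0,-0.07,0,0,0],[0.3,0,0,-0.12,0,0,0],[0.3,0,0,-0.18,0,0,0],[0.3,0,0,-0.18,0,0,0]]'
python3 - <<'E'
from loc import *
for c in("scene","top","wrist"):
    im,d=viewer.capture(c);W=cloud(c,d);cv2.imwrite(f"pics/{c}17.png",im)
    print(c,[(t,np.round(r["xyz"],3).tolist(),round(r["p"],2)) for t in("screen","screen_mid","screen_top","balance_pad","scoop","beaker","white_jar","clear_bottle","amber_bottle") for r in models.tip_of(c,t)[:1]])
    print("stones",[(np.round(r["xyz"],3).tolist(),round(r["p"],2)) for r in models.tip_of(c,"stone0") if r["p"]>.3])
    P=W.reshape(-1,3);P=P[(abs(P[:,0]-.456)<.04)&(abs(P[:,1]-.044)<.09)&(P[:,2]>.02)&(P[:,2]<.13)]
    for z in(.03,.06,.09,.112):
        Q=P[abs(P[:,2]-z)<.008]
        if len(Q)>20:print(z,len(Q),cv2.minAreaRect((Q[:,:2]*1000).astype(np.float32)))
E
```

```text
time_s: 41.98
position: [0.4593, 0.0447, 0.269]
tcp_rot: [[0.038, 0.999, 0.012], [0.999, -0.038, -0.001], [-0.001, 0.012, -1.0]]
force: [0.3, 0.1, 0.3]
opening: 0.299
grasp_force: 0.0
scene [('screen', [0.46, 0.043, 0.003], 0.66), ('screen_mid', [0.46, 0.043, 0.059], 0.71), ('screen_top', [0.458, 0.047, 0.114], 0.6), ('scoop', [0.565, -0.273, 0.009], 0.84), ('beaker', [0.35, -0.079, 0.001], 0.7), ('white_jar', [0.386, 0.125, 0.001], 0.94), ('clear_bottle', [0.758, 0.184, -0.001], 0.6)]
stones [([0.524, 0.4, 0.018], 0.64), ([0.582, 0.048, 0.07], 0.6), ([0.602, 0.078, 0.065], 0.54), ([0.612, 0.003, 0.071], 0.53), ([0.648, 0.009, 0.067], 0.46)]
0.03 47 ((443.355224609375, 110.49995422363281), (22.86687469482422, 64.99102020263672), 65.40467834472656)
0.06 128 ((461.86474609375, 53.42896270751953), (48.95378875732422, 159.52639770507812), 16.91079330444336)
0.09 139 ((465.596923828125, 39.39512634277344), (16.106203079223633, 143.1158447265625), 1.5536963939666748)
0.112 167 ((461.7032775878906, 41.82206726074219), (141.85165405273438, 18.166133880615234), 88.40235137939453)
top [('scree
[... 559 characters left out ...]
reen', [0.455, 0.04, 0.001], 0.66), ('screen_mid', [0.456, 0.041, 0.005], 0.2), ('screen_top', [0.454, 0.046, 0.113], 0.68), ('balance_pad', [0.46, 0.041, 0.004], 0.71), ('scoop', [0.58, 0.051, 0.065], 0.65), ('white_jar', [0.388, 0.126, 0.004], 0.88), ('clear_bottle', [0.758, 0.181, 0.0], 0.69), ('amber_bottle', [0.755, -0.136, 0.002], 0.88)]
stones [([0.61, 0.002, 0.065], 0.97), ([0.583, 0.052, 0.066], 0.84), ([0.598, 0.083, 0.066], 0.76), ([0.648, 0.008, 0.068], 0.73)]
0.03 210 ((480.24774169921875, 65.5114974975586), (69.85929107666016, 179.51531982421875), 27.523944854736328)
0.112 2131 ((458.3620910644531, 43.605674743652344), (136.2835235595703, 11.875640869140625), 87.72028350830078)
```

Everything checks out. The screen is upright at the pad centre, four stones are in the pan and one is in the tray. The scoop is on its mat and the arm is clear.

```bash
python3 -m jog '[[0.3,0,0,0,0,0,0],[0.3,0,0,0,0,0,0]]'; python3 -c "
from h import *
print(workorder.hand_in())"
```

```text
time_s: 43.88
position: [0.4562, 0.045, 0.2648]
tcp_rot: [[0.038, 0.999, 0.001], [0.999, -0.038, 0.0], [0.0, 0.001, -1.0]]
force: [-0.1, -0.2, 0.2]
opening: 0.3
grasp_force: 0.0
the job is handed in; nothing more can be done
None
```

The job is handed in, though no verdict came back: on the last camera check four stones were in the pan and one in the tray, the scoop lay flat on its mat, the screen stood upright mid-pad, and the arm touched nothing.

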